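# Pull the angle fixture's sliding plate into line with the tapered pin

## Task

The sliding top plate of the sloping steel fixture stands a few millimetres aside, so its hole is out of line with the hole in the deck below. Take the tapered alignment pin (the one with the round head) from the stand and drive it square to the slope through both holes, so that its taper pulls the plate into line and its collar sits fully home on the plate, then let go of it. Let the pin do the pulling rather than pushing the plate across beforehand, and leave the straight, square-headed pin in its stand.

Things in the scene. Friction and masses are not known exactly. Their poses are not given: they have to be found in the camera images.
- fixture: The fixed dark steel angle fixture: a foot 132 x 160 x 10 mm (origin under its centre, x away from the robot at yaw 0) and two cheeks that carry a deck 134 x 160 x 12 mm sloping at 28 degrees, low side towards -x. Two guide strips across the slope stand up to 22 mm above the deck, 46 to 66 mm up and down the slope from the hole. Open below the hole for 65 mm along its axis.
- base_hole (a point): Centre of the mouth of the lower hole, in the deck's upper face, 88 mm above the table and above the foot's centre. Frame: z is the deck's normal and the hole's axis (up, leaning 28 degrees towards the robot's side), x up the slope, y level across the slope. The hole is 28.5 mm in diameter and goes through the 12 mm deck, which is fixed.
- carriage_hole (a point): Centre of the mouth of the upper hole, in the upper face of the sliding bright steel plate (102 mm along the slope, 130 mm across, 12 mm thick), which lies on the deck. The hole is 28.5 mm in diameter and goes through. Axes as base_hole. In line, this point lies 12 mm from base_hole along its z.
- carriage (a joint): Slide of the plate across the slope, in m along base_hole's y. 0 = the two holes in line; it starts 6 to 9 mm to the plus side, can travel 12 mm either way and moves against a friction of about 6 N, staying where it is left.
- pin_grip (a point): Centre of the round head (28 mm in diameter, 44 mm long) of the tapered steel pin, 127 mm long, 0.2 to 0.4 kg. z is the pin's axis, from tip to head. Below the head: a collar 42 mm in diameter and 8 mm thick, a straight shank 26 mm in diameter and 30 mm long, then a taper 45 mm long from 26 mm down to a blunt 8 mm tip. It starts upright in either hole of the stand.
- pin_shoulder (a point): Centre of the underside of the tapered pin's collar, on the pin's axis, 30 mm below pin_grip along the pin. Axes as pin_grip.
- pin_tip (a point): Tip of the tapered pin, on its axis, 105 mm below pin_grip along the pin.
- straight_grip (a point): Centre of the square head (25 x 25 x 44 mm) of the straight pin, which hangs in the stand's other hole, 90 mm from the tapered pin: the same collar, a plain shank 26 mm in diameter and 60 mm long without taper. It stays there.
- pin_stand: The fixed aluminium stand: an open bench with a top plate 70 x 190 x 8 mm whose top is 90 mm above the table; origin under its centre, long side along its y. Two 28.5 mm holes at y = +45 and -45 mm; each pin hangs upright by its collar in one of them, head above and shank below the plate.

How it is judged:
On the way:
1. the tapered pin's tip is in the top plate's hole while the plate is still at least 4.5 mm out of line (z of pin_tip in the frame of carriage_hole between -0.06 and -0.002 m and x of pin_tip in the frame of carriage_hole between -0.013 and 0.013 m and y of pin_tip in the frame of carriage_hole between -0.013 and 0.013 m and value of joint carriage above 0.0045 m), for 0.05 s.
At the end, for the whole second after the job is handed in: The top plate is in line with the deck to within 3 mm and still; the tapered pin stands through both holes, square to the slope within 7 degrees, its collar within 3 mm of the plate and within 5 mm of the hole's centre; the straight pin is where it was (within 20 mm) (value of joint carriage between -0.003 and 0.003 m and z of pin_shoulder in the frame of carriage_hole below 0.003 m and distance between pin_shoulder and carriage_hole below 0.005 m and angle between the z axis of pin_shoulder and the z axis of base_hole, either way round below 0.12 rad and velocity of joint carriage between -0.005 and 0.005 m/s and distance of straight_grip from where it was at the start of the episode below 0.02 m); the robot touches nothing.
It fails at once if the straight pin is taken or knocked out of its place (moved more than 30 mm) (distance of straight_grip from where it was at the start of the episode above 0.03 m).
It also fails if it takes over 43 s, if anything falls off the work surface, if the arm or the gripper's body presses on something with over 40 N, if the wrist force passes 120 N, or if a joint passes its speed limit or range.

## Robot

A 6-joint arm with a two-finger parallel gripper is mounted at the origin on a cart in front of the work surface, level with it; the furniture and walls round the work are solid. World frame = base frame: x ahead of the robot, y to its left, z up, the work surface at z = 0. Lengths are in m, angles in rad, forces in N, time in s.
With the tool pointing down it reaches from about 0.25 to 0.775 m from the base axis. Payload 4 kg.
Tool frame: the origin (TCP) lies at the centre of the arm's flange, where the gripper is bolted on; the fingertips stand 199 mm ahead of it and the grasp point (between the pads) lies 180 mm ahead of it (robot.tcp_to_tips is the z of the fingertips in the tool frame, in m); z points along the fingers, y is the line along which they close (so a half turn about z gives the same grasp; the last joint's range is limited). The gripper opens to 94 mm and grips with 3 to 60 N. Pads are 16 mm wide; open, the fingers measure 119 mm over their backs; the gripper's body (75 mm by 177 mm) begins 78 mm behind the grasp point.
Start: joints at [-1.284, 0.087, 1.371, -0, 1.684, -0.103], TCP at [0.209, -0.509, 0.405] pointing down, gripper open.
Joint ranges: [-3.1, 3.1], [-0.76, 2.03], [0.27, 2.55], [-1.08, 4.22], [0.17, 2.65], [-2.57, 2.57]. Speed limits (rad/s): [2.79, 2.79, 3.14, 3.14, 3.14, 3.14].

## Interface

Orientations are given as [roll, pitch, yaw] about the fixed x, y, z axes, in that order (R = Rz(yaw) Ry(pitch) Rx(roll)).
In Python, from bench import robot gives the robot as it stands.
- The arm moves only by the tool play_rows, never from a script. Its arguments are lists of equal length, an entry for each row: "translation": the shift along the tool's x, y, z scaled (see below), a list of three; "twist": the turn, a rotation vector about the tool's x, y, z scaled (see below), a list of three; "gripper": the opening, from -1 (shut) to 1 (fully open). A call has 1 to 8 rows; each row shifts and turns the commanded pose from where the row before left it, along the tool's axes as they then stand; what a row does not reach is not made up. The controller multiplies each number of a shift by 0.04 m and each number of a turn by 0.1 rad. A row lasts 1/10 s, in which the tool goes at most 50 mm and 8.59 degrees, less where a joint would pass 70% of its speed; a pose out of reach is approached as far as the arm can. A call with a number of a shift or a turn outside -1 to 1 is refused whole. A call with a gripper value outside its range is refused whole. The fingers move at their own pace and stop on an object; the grip force is fixed at half the most. Time passes only in rows, so rows that do not move let the fingers close. It gives the time, the measured TCP pose, the force, the opening and the grip force at its end, in the units of the state.
- robot.get_obs(): the state, without advancing time (a new reading comes with each control period).
- robot.snapshot(name): name is "side" or "top"; returns the picture (420x560x3 uint8, red, green, blue); there is no depth.
- robot.camera_model(name): a dict with "camera_matrix" (3x3 intrinsics, pixels), "rvec" (rotation vector, rad) and "tvec" (3), from world to camera coordinates, as OpenCV has them. Camera axes: x right, y down, z forward; pixel columns grow to the right and rows downward; lengths in m; the calibration is good to about 2 mm. A picture is of the moment at which its call begins. camera_model takes no time and is no camera call.
- robot.close_job(): hands the job in; it is judged then, once.
Trained networks look in the newest picture that a camera, given by its name, has taken for a name from the list of things; names that differ only in an ending like _2 or _b are one class to them, and where a whole thing is asked for, a point or a joint stands for the part that bears it (a point fixed in the world has none). Each returns a list of dicts, best first, with "score" (0 to 1); they miss things now and then, are a little off and sometimes report something else, mostly with a low value. They report only what shows in the picture. A call takes as long as a camera call.
- robot.recognise(name, camera): "centre" ([x, y, z] in m, in world coordinates, good to about 4 mm: the middle of the surface that is visible of it).
- robot.spot_point(name, camera): "centre" ([x, y, z] in m, in world coordinates, good to about 4 mm: a listed point, or the origin of a listed thing).
The state is a dict: "time": time; "joint_positions": joint angles; "qvel": joint speeds; "joint_torque": joint torques, N m; "tool_pos": TCP position; "ee_rot": TCP orientation; "wrist_force": force on the tool from outside, world axes, zero at the start; "wrist_torque": the same for the moment, N m; "width": finger opening in m; "finger_force": force on a finger pad.
Only numpy, scipy, OpenCV 4.12 (cv2) and the standard library are available. Lean on these libraries where they do the work, as an engineer would, in place of code of your own. Each camera call takes 0.05 s, during which the arm holds its last target. There are 200 camera calls.

## Working session

There is one attempt and no reset: what is moved stays moved. The work goes in short steps, Python scripts to look and compute and a tool call to move; the robot and the scene stay as the last step left them, time stands still between calls to the robot, and variables do not carry over. Pictures are saved under pics/ and viewed, at most 10 in all, crops included, and the job is handed in when it is done.

Besides the shell and the picture viewer there is one more tool, called as name(argument=value, ...) on one line, values as JSON. play_rows: Moves the arm, as the interface text tells. Its arguments: {"type":"object","properties":{"translation":{"type":"array","items":{"type":"array","items":{"type":"number","minimum":-1,"maximum":1}}},"twist":{"type":"array","items":{"type":"array","items":{"type":"number","minimum":-1,"maximum":1}}},"gripper":{"type":"array","items":{"type":"number"}}},"required":["translation","twist","gripper"]}

```bash
mkdir -p pics; ls; python3 - <<'E'
from bench import robot
import cv2,numpy as np
o=robot.get_obs(); print({k:np.round(v,4).tolist() for k,v in o.items()})
for c in ["side","top"]:
    im=robot.snapshot(c); cv2.imwrite(f"pics/{c}0.png",im[:,:,::-1])
    m=robot.camera_model(c); R=cv2.Rodrigues(np.array(m["rvec"]))[0]; print(c,"campos",(-R.T@np.array(m["tvec"]).ravel()).round(3),np.array(m["camera_matrix"]).round(1).tolist(), R.round(2).tolist())
    for n in ["pin_grip","straight_grip","pin_shoulder","base_hole","carriage_hole","fixture","pin_stand"]:
        print(c,n,[(np.round(d["centre"],4).tolist(),round(d["score"],2)) for d in robot.spot_point(n,c)[:3]])
E
```

```text
pics
{'time': 0.0, 'joint_positions': [-1.2841, 0.0879, 1.3722, 0.0, 1.6836, -0.1031], 'qvel': [-0.0004, -0.0007, 0.0, 0.0, -0.0007, 0.001], 'joint_torque': [-0.0002, -34.0181, -30.2425, 0.0719, 0.033, -0.0002], 'tool_pos': [0.209, -0.5086, 0.4035], 'ee_rot': [-3.1394, -0.0002, 0.3898], 'wrist_force': [0.5064, -0.0578, 0.6055], 'wrist_torque': [-0.0151, 0.0409, 0.0068], 'finger_force': 0.0, 'width': 0.094}
side campos [0.344 0.486 1.059] [[465.6, 0.0, 277.2], [0.0, 465.6, 206.3], [0.0, 0.0, 1.0]] [[-0.95, -0.31, -0.01], [-0.27, 0.84, -0.47], [0.15, -0.45, -0.88]]
side pin_grip [([0.4483, 0.2108, 0.1194], 0.56)]
side straight_grip [([0.475, 0.1194, 0.1228], 0.57)]
side pin_shoulder [([0.4496, 0.2097, 0.0933], 0.91)]
side base_hole [([0.635, -0.2014, 0.0901], 0.59)]
side carriage_hole [([0.6334, -0.1961, 0.0988], 0.73)]
side fixture [([0.6357, -0.2021, -0.0014], 0.95)]
side pin_stand [([0.4622, 0.167, -0.0039], 0.9)]
top campos [0.391 0.006 0.947] [[386.7, 0.0, 282.8], [0.0, 386.7, 206.7], [0.0, 0.0, 1.0]] [[0.03, -1.0, 0.0], [-0.98, -0.03, -0.17], [0.17, 0.0, -0.98]]
top pin_grip [([0.4499, 0.211, 0.12], 0.61)]
top straight_grip [([0.4756, 0.126, 0.1228], 0.53)]
top pin_shoulder [([0.4514, 0.2128, 0.0937], 0.54)]
top base_hole [([0.635, -0.2034, 0.0835], 0.69)]
top carriage_hole [([0.6344, -0.1969, 0.097], 0.65)]
top fixture [([0.632, -0.2074, -0.004], 0.58)]
top pin_stand [([0.4633, 0.1662, -0.0003], 0.65)]
```

View pics/side0.png

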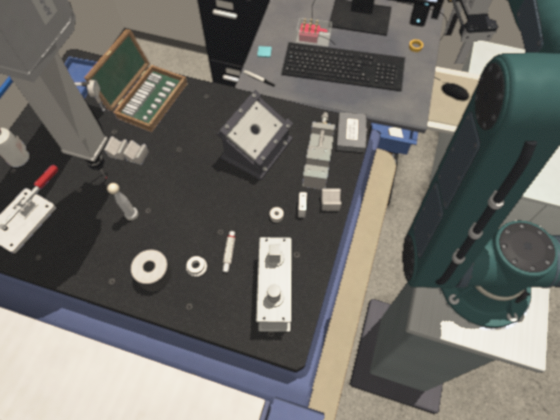

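View pics/top0.png

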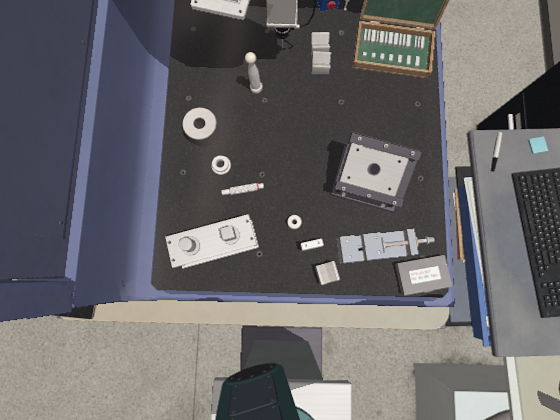

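Both views show the stand, with the round-headed pin at (189,244) in the top view and the square-headed one at (229,234). The fixture is at (375,170), turned about -0.24 rad. I'll enlarge the fixture to fit its pose.

```bash
python3 - <<'E'
import cv2,numpy as np
a=cv2.imread("pics/top0.png")[125:215,325:425]; b=cv2.imread("pics/side0.png")[85:180,210:300]
f=lambda i:cv2.resize(i,(400,int(i.shape[0]*400/i.shape[1])),interpolation=cv2.INTER_CUBIC)
A,B=f(a),f(b); H=max(A.shape[0],B.shape[0]); o=np.zeros((H,800,3),np.uint8); o[:A.shape[0],:400]=A;o[:B.shape[0],400:]=B
cv2.imwrite("pics/crop.png",o); print(o.shape)
E
```

```text
(422, 800, 3)
```

View pics/crop.png

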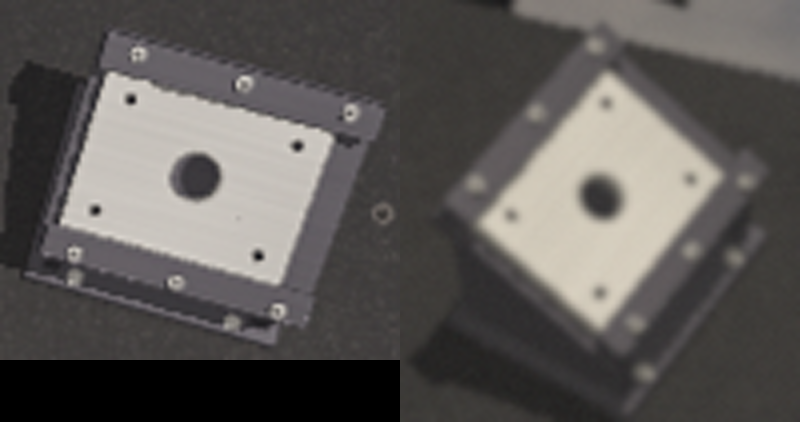

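The crop gives 6 strip screws and 4 plate screws in each view, so I can fit the fixture pose and the slide to them.

```bash
cat > h.py <<'E'
import cv2,numpy as np
from bench import robot
from scipy.spatial.transform import Rotation as Ro
from scipy.optimize import least_squares
def proj(c,P):
    m=robot.camera_model(c); return cv2.projectPoints(np.array(P,float).reshape(-1,1,3),np.array(m["rvec"],float),np.array(m["tvec"],float),np.array(m["camera_matrix"],float),None)[0].reshape(-1,2)
def frame(yaw): # columns: x up slope, y, n
    return Ro.from_euler('z',yaw).as_matrix()@Ro.from_euler('y',-np.deg2rad(28)).as_matrix()
E
cat > fit.py <<'E'
from h import *
T=np.array([[139,54],[245,84],[350,112],[75,254],[177,282],[278,311],[131,99],[298,146],[96,210],[259,256]])/4.+[325,125]
S=(np.array([[475,183],[536,112],[596,44],[635,322],[691,249],[746,180],[512,215],[606,103],[600,293],[691,179]])-[400,0])/(400/90)+[210,85]
T-=.375;S-=.39
def pts(p):
    x,y,yaw,s,ys,hz,dx,dy=p[:8]; F=frame(yaw)
    L=[[56*k,ys*j,hz] for k in(1,-1) for j in(1,0,-1)]+[[dx*k,dy*j+s,12] for k in(1,-1) for j in(1,-1)]
    return np.array([x,y,.088])+(F@(np.array(L)/1000).T).T
def res(p,cams=("top","side")):
    P=pts(p);r=[]
    for c,M in(("top",T),("side",S)):
        if c in cams: r.append((proj(c,P)-M).ravel())
    return np.r_[np.concatenate(r),(p[5]-22)/1]
for cams in (("top","side"),("top",),("side",)):
    s=least_squares(res,[.635,-.203,-.24,7,60,22,35,45],x_scale=[.01,.01,.1,5,5,5,5,5],args=(cams,)); print(cams,s.x.round(4),"rms px",np.sqrt(np.mean(s.fun**2)).round(3))
F=frame(s.x[2]); print(F.round(4))
E
python3 fit.py
```

```text
('top', 'side') [ 0.6363 -0.2045 -0.2579  6.9693 59.6971 22.3474 33.0767 48.1081] rms px 0.714
('top',) [ 0.6369 -0.2044 -0.2583  7.134  59.7167 22.1754 33.0435 48.2363] rms px 0.718
('side',) [ 0.6356 -0.2047 -0.2578  6.8867 59.7337 22.1225 33.1116 47.9393] rms px 0.637
[[ 0.8538  0.255  -0.454 ]
 [-0.2251  0.967   0.1197]
 [ 0.4695  0.      0.8829]]
```

play_rows(translation=[[1,0,0],[1,0,0],[1,0,0],[1,-1,0],[1,-1,0],[1,-1,0],[0,-1,0],[0,-1,0]], twist=[[0,0,0],[0,0,0],[0,0,0],[0,0,0],[0,0,0],[0,0,0],[0,0,0],[0,0,0]], gripper=[0.5,0.5,0.5,0.5,0.5,0.5,0.5,0.5])

```text
time: 1.6
tool_pos: [0.3475, -0.2489, 0.4045]
ee_rot: [-3.141, -0.0, 0.392]
wrist_force: [-0.1, 1.0, 0.3]
width: 0.0706
finger_force: 0.0
```

play_rows(translation=[[0.67,-0.96,0],[0.67,-0.96,0],[0.67,-0.96,0],[0.67,-0.96,0],[0.67,-0.96,0],[0.67,-0.96,0],[0.67,-0.96,0],[0.67,-0.96,0]], twist=[[0,0,0],[0,0,0],[0,0,0],[0,0,0],[0,0,0],[0,0,0],[0,0,0],[0,0,0]], gripper=[0.5,0.5,0.5,0.5,0.5,0.5,0.5,0.5])

```text
time: 2.4
tool_pos: [0.4288, 0.1169, 0.4051]
ee_rot: [3.141, -0.001, 0.39]
wrist_force: [0.3, -0.4, -0.8]
width: 0.0705
finger_force: 0.0
```

```bash
cat >> h.py <<'E'
def pose():
    o=robot.get_obs(); return np.array(o["tool_pos"]),Ro.from_euler('xyz',o["ee_rot"])
def delta(tp,tR=None):
    p,R=pose(); print("shift(units)",(R.inv().apply(np.array(tp)-p)/.04).round(2),"twist(units)",None if tR is None else ((R.inv()*tR).as_rotvec()/.1).round(2), "joints",np.round(robot.get_obs()["joint_positions"],2))
E
python3 -c "
from h import *
delta([.450,.2105,.360],Ro.from_euler('xyz',[np.pi,0,.392]))"
```

```text
shift(units) [ 1.38 -1.96  1.13] twist(units) [ 0.01 -0.01 -0.02] joints [ 0.14 -0.15  1.6  -0.    1.69  1.32]
```

play_rows(translation=[[0.46,-0.65,0.3],[0.46,-0.65,0.4],[0.46,-0.66,0.43],[0,0,0],[0,0,0]], twist=[[0,0,0],[0,0,0],[0,0,0],[0,0,0],[0,0,0]], gripper=[0.5,0.5,0.5,0.5,0.5])

```text
time: 2.9
tool_pos: [0.4501, 0.2086, 0.359]
ee_rot: [3.141, 0.002, 0.391]
wrist_force: [0.8, 0.1, 0.4]
width: 0.0706
finger_force: 0.0
```

```bash
python3 - <<'E'
from h import *
delta([.450,.2105,.303],Ro.from_euler('xyz',[np.pi,0,.392]))
ims=[]
for c in("side","top"):
    im=robot.snapshot(c)[:,:,::-1]
    cx,cy=proj(c,[.45,.21,.13])[0].astype(int); h=45
    y0,x0=max(cy-h,0),max(cx-h,0); ims.append(cv2.resize(im[y0:y0+90,x0:x0+90],(400,400),interpolation=cv2.INTER_CUBIC)); print(c,x0,y0)
    for n in("pin_grip","pin_shoulder"): print(c,n,[(np.round(d["centre"],4).tolist(),round(d["score"],2)) for d in robot.spot_point(n,c)[:2]])
cv2.imwrite("pics/g1.png",np.hstack(ims))
E
```

```text
shift(units) [ 0.02 -0.05  1.4 ] twist(units) [ 0.01  0.02 -0.01] joints [ 0.32 -0.02  1.57 -0.    1.59  1.5 ]
side 227 247
side pin_grip [([0.6339, -0.1995, 0.0874], 0.65)]
side pin_shoulder []
top 140 199
top pin_grip [([0.4514, 0.2121, 0.1212], 0.57)]
top pin_shoulder [([0.4501, 0.2088, 0.0896], 0.45)]
```

View pics/g1.png

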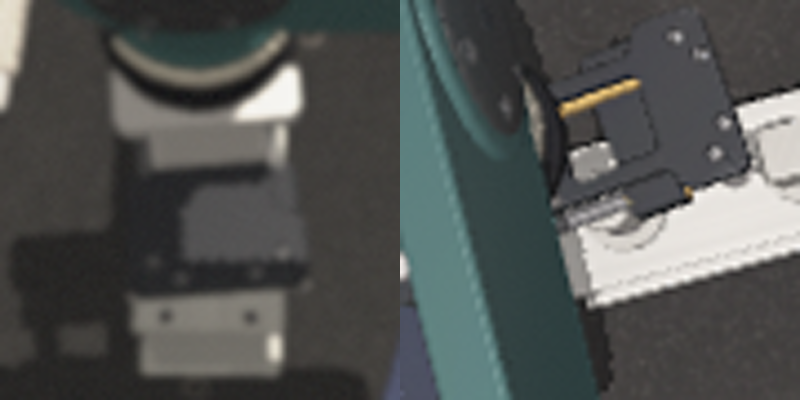

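The gripper hides the side view. The top view shows the round head under the fingers at crop (630,225), where I expected it. Descending and gripping.

play_rows(translation=[[0.02,-0.05,0.5],[0,0,0.5],[0,0,0.4],[0,0,0],[0,0,0],[0,0,0],[0,0,0]], twist=[[0,0,0],[0,0,0],[0,0,0],[0,0,0],[0,0,0],[0,0,0],[0,0,0]], gripper=[0.5,0.5,0.5,0.5,-1,-1,-1])

```text
time: 3.9
tool_pos: [0.4506, 0.2106, 0.3049]
ee_rot: [3.141, -0.003, 0.39]
wrist_force: [-0.0, -1.0, -0.6]
width: 0.0497
finger_force: 0.0
```

play_rows(translation=[[0,0,0],[0,0,0],[0,0,0],[0,0,0],[0,0,0],[0,0,0]], twist=[[0,0,0],[0,0,0],[0,0,0],[0,0,0],[0,0,0],[0,0,0]], gripper=[-1,-1,-1,-1,-1,-1])

```text
time: 4.5
tool_pos: [0.4504, 0.2104, 0.3038]
ee_rot: [3.141, -0.001, 0.39]
wrist_force: [0.4, -2.1, 1.8]
width: 0.0275
finger_force: 30.0
```

play_rows(translation=[[0,0,-0.3],[0,0,-0.6],[0,0,-1],[0,0,-1],[0,0,-1],[0.3,0.9,0],[0.3,0.9,0],[0.3,0.9,0]], twist=[[0,0,0],[0,0,0],[0,0,0],[0,0,0],[0,0,0],[0,0,0],[0,0,0],[0,0,0]], gripper=[-1,-1,-1,-1,-1,-1,-1,-1])

```text
time: 5.3
tool_pos: [0.5249, 0.1239, 0.4597]
ee_rot: [-3.14, 0.0, 0.391]
wrist_force: [-0.8, 0.6, -3.8]
width: 0.0272
finger_force: 30.0
```

```bash
cat >> h.py <<'E'
BH=np.array([.6363,-.2045,.088]); F=frame(-.258)
TR=Ro.from_matrix(np.c_[F[:,0],-F[:,1],-F[:,2]])
def goal(h,dx=0,dy=0): # TCP with pin tip h above deck mouth; grip 3 mm above head centre -> tip 288 mm ahead of TCP
    return BH+F@np.array([dx,dy,h+.2885])
E
python3 -c "
from h import *
print(goal(.1),goal(.012-.045-.03+.0), TR.as_euler('xyz')); delta(goal(.1),TR); delta(goal(.15),TR)"
```

```text
[ 0.45994699 -0.15796377  0.43102514] [ 0.53393809 -0.17748862  0.28710468] [ 3.14159265 -0.48869219 -0.258     ]
shift(units) [-4.19  5.9   0.71] twist(units) [-1.6   4.72  6.36] joints [0.13 0.06 1.29 0.   1.79 1.31]
shift(units) [-4.66  5.54 -0.39] twist(units) [-1.6   4.72  6.36] joints [0.13 0.06 1.29 0.   1.79 1.31]
```

```bash
cat >> h.py <<'E'
def rows(tp,tR,n):
    p,R=pose(); rv=(R.inv()*tR).as_rotvec()/n
    for i in range(n):
        print((R.inv().apply((np.array(tp)-p)/n)/.04).round(2).tolist(),(rv/.1).round(2).tolist()); R=R*Ro.from_rotvec(rv)
E
python3 -c "
from h import *
rows(goal(.15),TR,8)"
```

```text
[-0.58, 0.69, -0.05] [-0.2, 0.59, 0.8]
[-0.52, 0.74, -0.07] [-0.2, 0.59, 0.8]
[-0.46, 0.78, -0.08] [-0.2, 0.59, 0.8]
[-0.39, 0.81, -0.09] [-0.2, 0.59, 0.8]
[-0.32, 0.84, -0.09] [-0.2, 0.59, 0.8]
[-0.24, 0.87, -0.09] [-0.2, 0.59, 0.8]
[-0.17, 0.89, -0.09] [-0.2, 0.59, 0.8]
[-0.09, 0.9, -0.08] [-0.2, 0.59, 0.8]
```

play_rows(translation=[[-0.58,0.69,-0.05],[-0.52,0.74,-0.07],[-0.46,0.78,-0.08],[-0.39,0.81,-0.09],[-0.32,0.84,-0.09],[-0.24,0.87,-0.09],[-0.17,0.89,-0.09],[-0.09,0.9,-0.08]], twist=[[-0.2,0.59,0.8],[-0.2,0.59,0.8],[-0.2,0.59,0.8],[-0.2,0.59,0.8],[-0.2,0.59,0.8],[-0.2,0.59,0.8],[-0.2,0.59,0.8],[-0.2,0.59,0.8]], gripper=[-1,-1,-1,-1,-1,-1,-1,-1])

```text
time: 6.1
tool_pos: [0.435, -0.1521, 0.4743]
ee_rot: [-3.139, -0.489, -0.267]
wrist_force: [0.5, 0.1, -3.3]
width: 0.0274
finger_force: 30.0
```

```bash
python3 -c "
from h import *
delta(goal(.05),TR)"
```

```text
shift(units) [ 0.06 -0.02  2.5 ] twist(units) [ 0.02 -0.   -0.08] joints [-0.5  -0.28  1.6   0.11  1.34  1.34]
```

play_rows(translation=[[0.06,-0.02,0.8],[0,0,0.8],[0,0,0.6],[0,0,0.3],[0,0,0],[0,0,0]], twist=[[0,0,-0.05],[0,0,0],[0,0,0],[0,0,0],[0,0,0],[0,0,0]], gripper=[-1,-1,-1,-1,-1,-1])

```text
time: 6.7
tool_pos: [0.4838, -0.1633, 0.3886]
ee_rot: [3.139, -0.49, -0.257]
wrist_force: [0.2, -0.0, -2.1]
width: 0.0273
finger_force: 30.0
```

```bash
python3 - <<'E'
from h import *
delta(goal(.05),TR)
p,R=pose(); ims=[]
for c in("side","top"):
    im=robot.snapshot(c)[:,:,::-1]
    x0,y0=proj(c,BH+F@[0,0,.06])[0].astype(int)-[40,55]; s=4
    ims.append(cv2.resize(im[y0:y0+110,x0:x0+100],None,fx=s,fy=s,interpolation=cv2.INTER_CUBIC)); print(c,x0,y0)
    ax=R.apply([0,0,1]); P=[p+ax*.2885,p+ax*(.2885-.045),p+ax*(.2885-.075),BH]
    print("pred tip,taper top,shoulder,basehole in crop",((proj(c,P)-[x0,y0])*s).round(0).tolist())
    for n in("pin_tip","pin_shoulder","base_hole"): print(c,n,[(np.round(d["centre"],4).tolist(),round(d["score"],2)) for d in robot.spot_point(n,c)[:1]])
print("pred tip",P[0].round(4),"shoulder",P[2].round(4))
cv2.imwrite("pics/i1.png",np.hstack(ims))
E
```

```text
shift(units) [-0.04  0.02  0.03] twist(units) [ 0.02 -0.01  0.01] joints [-0.46 -0.15  1.67  0.1   1.14  1.34]
side 223 65
pred tip,taper top,shoulder,basehole in crop [[153.0, 224.0], [179.0, 198.0], [198.0, 179.0], [127.0, 254.0]]
side pin_tip [([0.6142, -0.2023, 0.1324], 0.62)]
side pin_shoulder [([0.4773, 0.1214, 0.1203], 0.5)]
side base_hole [([0.6323, -0.2014, 0.0914], 0.95)]
top 338 119
pred tip,taper top,shoulder,basehole in crop [[162.0, 216.0], [172.0, 234.0], [178.0, 247.0], [152.0, 201.0]]
top pin_tip [([0.6149, -0.2012, 0.1358], 0.56)]
top pin_shoulder [([0.5795, -0.188, 0.2023], 0.6)]
top base_hole [([0.6341, -0.2026, 0.0853], 0.85)]
pred tip [ 0.6149 -0.1985  0.134 ] shoulder [ 0.5808 -0.1894  0.2002]
```

View pics/i1.png

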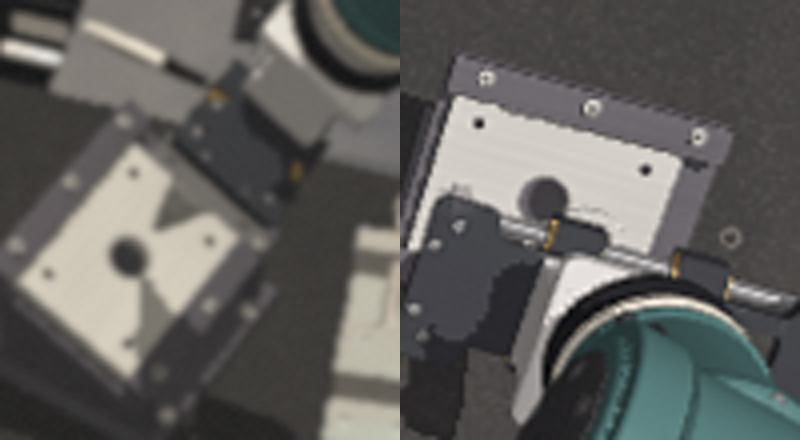

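The side view shows the taper's tip near crop (155,228), against a predicted (153,224). The top view is covered by the gripper. I'll enlarge the side view to read the pin's offset across its axis.

```bash
python3 - <<'E'
from h import *
im=np.ascontiguousarray(robot.snapshot("side")[:,:,::-1]); cv2.imwrite("pics/raw_i2.png",im)
p,R=pose(); ax=R.apply([0,0,1]); x0,y0,s=240,98,14
cr=cv2.resize(im[y0:y0+42,x0:x0+52],None,fx=s,fy=s,interpolation=cv2.INTER_CUBIC)
cr=cv2.convertScaleAbs(cr,alpha=1.3,beta=-20)
xd=R.apply([1,0,0])
q=lambda P:[tuple(map(int,((proj("side",[w])[0]+.5-[x0,y0])*s))) for w in P]
# silhouette prediction: circles along the pin
yd=R.apply([0,1,0]); t=np.linspace(0,2*np.pi,60)
for d,r in((.2885,.004),(.2435,.013),(.2135,.013)):
    cv2.polylines(cr,[np.array(q([p+ax*d+r*(xd*np.cos(a)+yd*np.sin(a)) for a in t]))],True,(0,0,255),1)
for z,sl in((.012,.007),):
    cv2.polylines(cr,[np.array(q([BH+F@np.array([.01425*np.cos(a),sl+.01425*np.sin(a),z]) for a in t]))],True,(0,255,0),1)
    cv2.polylines(cr,[np.array(q([BH+F@np.array([.01425*np.cos(a),.01425*np.sin(a),0]) for a in t]))],True,(255,0,0),1)
cv2.imwrite("pics/i2.png",cr); print(cr.shape)
E
```

```text
(588, 728, 3)
```

View pics/i2.png

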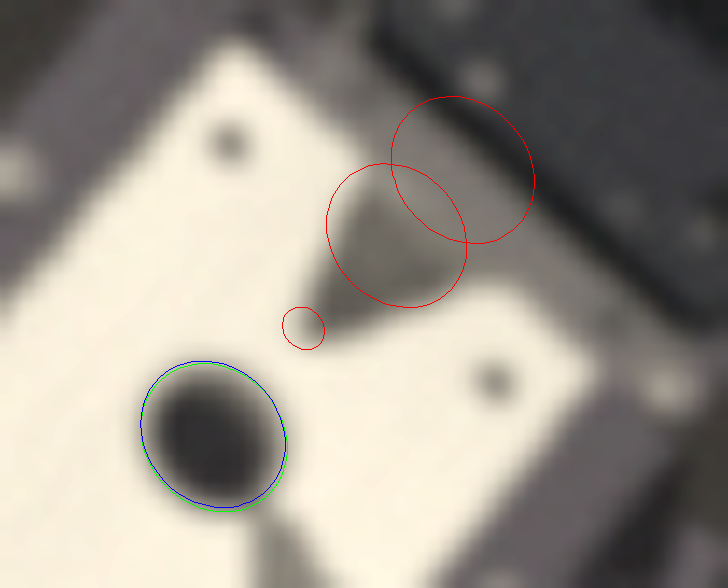

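```bash
python3 - <<'E'
from h import *
p,R=pose(); e=p+R.apply([0,0,.27])
for c in("side","top"):
    b=proj(c,[e])[0]; print(c,[(n,((proj(c,[e+R.apply(np.eye(3)[i])*.001])[0]-b)*14).round(2)) for i,n in enumerate(["tool x","tool y","tool z"])])
# silhouette fit: observed edge points (crop px) lie on projected cone edges
obsL=np.array([[305,315],[333,250],[362,190]]); obsR=np.array([[345,340],[398,318],[450,295]])
x0,y0,s=240,98,14; xd,yd,ax=R.as_matrix().T; t=np.linspace(0,2*np.pi,200)
def hull(o):
    P=[p+R.apply(o)+ax*d+r*(xd*np.cos(a)+yd*np.sin(a)) for d,r in((.2885,.004),(.2435,.013)) for a in t]
    return cv2.convexHull(((proj("side",P)+.5-[x0,y0])*s).astype(np.float32))
f=lambda v:[cv2.pointPolygonTest(hull(np.array([v[0],0,v[1]])/1000),tuple(map(float,q)),True) for q in np.r_[obsL,obsR]]
r=least_squares(f,[0,0],diff_step=1e-2,x_scale=1); print("offset tool x, tool z mm",r.x.round(2),np.round(r.fun,1))
g=lambda v:[cv2.pointPolygonTest(hull(np.array([0,v[0],v[1]])/1000),tuple(map(float,q)),True) for q in np.r_[obsL,obsR]]
r=least_squares(g,[.5,.5],diff_step=1e-2); print("offset tool y, tool z mm",r.x.round(2),np.round(r.fun,1))
E
```

```text
side [('tool x', array([-4.28, -3.84])), ('tool y', array([ 3.14, -3.82])), ('tool z', array([-2.06,  2.05]))]
top [('tool x', array([ 2.15, -6.21])), ('tool y', array([6.4 , 1.79])), ('tool z', array([-0.69, -1.4 ]))]
offset tool x, tool z mm [0. 0.] [18.4 20.3 19.  -3.4 -2.  -3.2]
offset tool y, tool z mm [-23.21 -48.56] [-3.   0.   4.3 -1.6 -0.1  2.6]
```

play_rows(translation=[[0.03,-0.04,0],[0,0,0.35],[0,0,0.35],[0,0,0.3],[0,0,0.2],[0,0,0.1],[0,0,0]], twist=[[0,0,0],[0,0,0],[0,0,0],[0,0,0],[0,0,0],[0,0,0],[0,0,0]], gripper=[-1,-1,-1,-1,-1,-1,-1])

```text
time: 7.85
tool_pos: [0.5089, -0.1686, 0.3414]
ee_rot: [3.139, -0.488, -0.258]
wrist_force: [-1.1, 0.6, -3.9]
width: 0.0271
finger_force: 30.0
```

```bash
cat >> h.py <<'E'
def stat():
    o=robot.get_obs(); p,R=pose(); q=F.T@(p+R.apply([0,0,.2885])-BH)*1000
    print("t",o["time"],"tip in hole frame mm",q.round(1),"F hole frame",(F.T@np.array(o["wrist_force"])).round(1),"tilt mrad",((R.inv()*TR).as_rotvec()*1000).round(0),"w",o["width"])
E
python3 - <<'E'
from h import *
stat()
im=np.ascontiguousarray(robot.snapshot("side")[:,:,::-1])
for n in("pin_tip","carriage_hole"): print(n,[(np.round(d["centre"],4).tolist(),round(d["score"],2)) for d in robot.spot_point(n,"side")[:1]])
x0,y0,s=240,98,14
cv2.imwrite("pics/i3.png",cv2.convertScaleAbs(cv2.resize(im[y0:y0+42,x0:x0+52],None,fx=s,fy=s,interpolation=cv2.INTER_CUBIC),alpha=1.3,beta=-20))
E
```

```text
t 7.85 tip in hole frame mm [ 1.9  1.5 -2.6] F hole frame [-2.9  0.3 -2.8] tilt mrad [2. 1. 0.] w 0.027107122127618413
pin_tip [([0.6367, -0.2065, 0.0809], 0.57)]
carriage_hole [([0.6348, -0.1935, 0.1019], 0.98)]
```

View pics/i3.png

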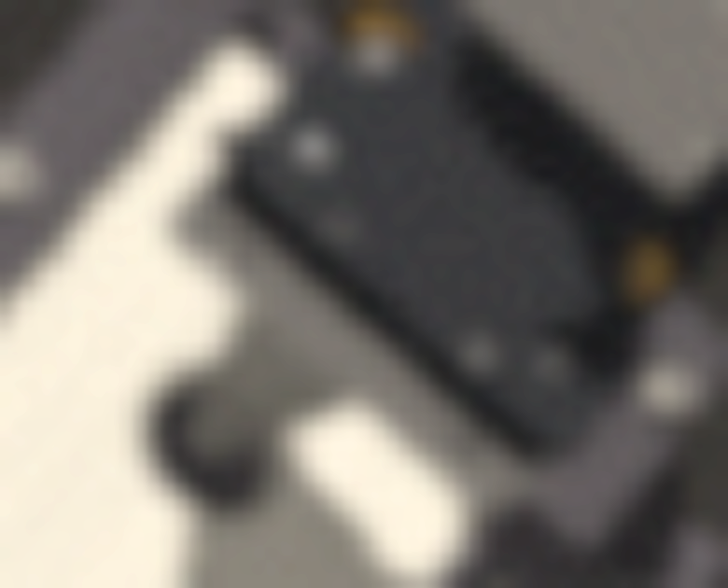

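The tip is inside the plate's hole. The dark crescent at lower left, (165,430) to (235,490), is even about the axis, so x is good. I'll push on along the axis and watch the forces.

play_rows(translation=[[0,0,0.1],[0,0,0.1],[0,0,0.1],[0,0,0]], twist=[[0,0,0],[0,0,0],[0,0,0],[0,0,0]], gripper=[-1,-1,-1,-1])

```text
time: 8.4
tool_pos: [0.5144, -0.1696, 0.3313]
ee_rot: [3.141, -0.489, -0.258]
wrist_force: [1.7, 2.6, -3.8]
width: 0.0277
finger_force: 30.0
```

```bash
python3 -c "
from h import *
stat()"
```

```text
t 8.4 tip in hole frame mm [  2.3   2.3 -14.2] F hole frame [-0.9  3.  -3.8] tilt mrad [ 1. -0. -0.] w 0.02769613628494227
```

play_rows(translation=[[0,0,0.1],[0,0,0.1],[0,0,0.1],[0,0,0]], twist=[[0,0,0],[0,0,0],[0,0,0],[0,0,0]], gripper=[-1,-1,-1,-1])

```text
time: 8.8
tool_pos: [0.5199, -0.1703, 0.3208]
ee_rot: [-3.14, -0.488, -0.258]
wrist_force: [0.1, 5.4, -3.2]
width: 0.0273
finger_force: 30.0
```

```bash
python3 -c "
from h import *
stat()"
```

```text
t 8.8 tip in hole frame mm [  2.1   3.7 -26. ] F hole frame [-2.6  5.2 -2.2] tilt mrad [-1.  0. -0.] w 0.027288279141291484
```

play_rows(translation=[[0,0.03,0.1],[0,0.03,0.1],[0,0,0.1],[0,0,0]], twist=[[0,0,0],[0,0,0],[0,0,0],[0,0,0]], gripper=[-1,-1,-1,-1])

```text
time: 9.2
tool_pos: [0.5245, -0.1741, 0.3098]
ee_rot: [-3.141, -0.487, -0.258]
wrist_force: [1.5, 5.7, -3.1]
width: 0.0272
finger_force: 30.0
```

```bash
python3 -c "
from h import *
stat()"
```

```text
t 9.2 tip in hole frame mm [  1.5   1.  -38.3] F hole frame [-1.5  5.9 -2.7] tilt mrad [-1.  1. -0.] w 0.027230267565213982
```

play_rows(translation=[[0,0,0.08],[0,0,0.07],[0,0,0]], twist=[[0,0,0],[0,0,0],[0,0,0]], gripper=[-1,-1,-1])

```text
time: 9.5
tool_pos: [0.5272, -0.1748, 0.3045]
ee_rot: [-3.141, -0.487, -0.258]
wrist_force: [-0.4, 6.2, -2.5]
width: 0.0275
finger_force: 30.0
```

```bash
python3 -c "
from h import *
stat()"
```

```text
t 9.5 tip in hole frame mm [  1.4   1.1 -44.3] F hole frame [-2.9  5.9 -1.3] tilt mrad [-1.  2. -0.] w 0.027526944767616746
```

play_rows(translation=[[0,0,0.08],[0,0,0.07],[0,0,0]], twist=[[0,0,0],[0,0,0],[0,0,0]], gripper=[-1,-1,-1])

```text
time: 9.8
tool_pos: [0.5299, -0.1755, 0.2992]
ee_rot: [-3.141, -0.487, -0.258]
wrist_force: [-0.2, 5.6, -3.3]
width: 0.0276
finger_force: 30.0
```

```bash
python3 -c "
from h import *
stat()"
```

```text
t 9.8 tip in hole frame mm [  1.3   1.1 -50.3] F hole frame [-3.   5.4 -2.2] tilt mrad [-1.  2. -0.] w 0.027561811795372915
```

play_rows(translation=[[0,0,0.08],[0,0,0.08],[0,0,0.07],[0,0,0]], twist=[[0,0,0],[0,0,0],[0,0,0],[0,0,0]], gripper=[-1,-1,-1,-1])

```text
time: 10.2
tool_pos: [0.5341, -0.1766, 0.291]
ee_rot: [-3.141, -0.487, -0.258]
wrist_force: [-0.2, 6.8, -2.7]
width: 0.0273
finger_force: 30.0
```

```bash
python3 -c "
from h import *
stat()"
```

```text
t 10.2 tip in hole frame mm [  1.3   1.1 -59.5] F hole frame [-2.9  6.5 -1.5] tilt mrad [-1.  2. -0.] w 0.0272741786021274
```

play_rows(translation=[[0,0,0.05],[0,0,0.05],[0,0,0.02],[0,0,0]], twist=[[0,0,0],[0,0,0],[0,0,0],[0,0,0]], gripper=[-1,-1,-1,-1])

```text
time: 10.6
tool_pos: [0.5357, -0.1771, 0.2884]
ee_rot: [-3.141, -0.486, -0.258]
wrist_force: [-9.6, 8.1, 5.3]
width: 0.0272
finger_force: 30.0
```

```bash
python3 -c "
from h import *
stat()"
```

```text
t 10.6 tip in hole frame mm [  1.3   0.9 -62.6] F hole frame [-7.5  5.4 10. ] tilt mrad [-0.  2.  0.] w 0.027243132203495262
```

play_rows(translation=[[0,0.03,0.03],[0,0,0.02],[0,0,0]], twist=[[0,0,0],[0,0,0],[0,0,0]], gripper=[-1,-1,-1])

```text
time: 10.9
tool_pos: [0.5356, -0.1784, 0.2884]
ee_rot: [3.141, -0.485, -0.257]
wrist_force: [-19.9, 11.7, 14.0]
width: 0.0271
finger_force: 30.0
```

```bash
python3 -c "
from h import *
stat()"
```

```text
t 10.9 tip in hole frame mm [  1.3  -0.5 -62.7] F hole frame [-13.1   6.2  22.8] tilt mrad [0. 3. 1.] w 0.02709577738196363
```

play_rows(translation=[[0,0,-0.03],[0,0,0],[0,0,0],[0,0,0],[0,0,0],[0,0,0]], twist=[[0,0,0],[0,0,0],[0,0,0],[0,0,0],[0,0,0],[0,0,0]], gripper=[-1,0,0,0,0,0])

```text
time: 11.5
tool_pos: [0.5365, -0.1801, 0.2873]
ee_rot: [3.138, -0.49, -0.258]
wrist_force: [0.4, 0.4, 0.1]
width: 0.0471
finger_force: 0.0
```

```bash
python3 -c "
from h import *
stat()"
```

```text
t 11.5 tip in hole frame mm [  3.3  -2.8 -64.4] F hole frame [ 0.3  0.5 -0. ] tilt mrad [ 3. -2.  0.] w 0.047130040403843484
```

Released cleanly with no force left. I'll back off along the axis.

play_rows(translation=[[0,0,-0.3],[0,0,-0.8],[0,0,-1],[0,0,-1],[-0.5,0,-1],[-1,0,-0.5],[-1,0,0],[0,0,0]], twist=[[0,0,0],[0,0,0],[0,0,0],[0,0,0],[0,0,0],[0,0,0],[0,0,0],[0,0,0]], gripper=[0,0,0,0,0,0,0,0])

```text
time: 12.3
tool_pos: [0.3637, -0.1331, 0.3992]
ee_rot: [3.14, -0.484, -0.259]
wrist_force: [-0.4, 0.9, -0.6]
width: 0.0474
finger_force: 0.0
```

```bash
python3 - <<'E'
from h import *
stat(); ims=[]
for c in("side","top"):
    im=np.ascontiguousarray(robot.snapshot(c)[:,:,::-1]); s=4
    x0,y0=proj(c,BH+F@[0,0,.03])[0].astype(int)-[50,50]
    ims.append(cv2.resize(im[y0:y0+100,x0:x0+100],None,fx=s,fy=s,interpolation=cv2.INTER_CUBIC))
    print(c,"pred collar-bottom, head top if home",((proj(c,[BH+F@[0,0,.012],BH+F@[0,0,.064]])-[x0,y0]+.5)*s).round(0).tolist())
    for n in("pin_shoulder","pin_grip","carriage_hole","straight_grip"):
        for d in robot.spot_point(n,c)[:1]: print(c,n,np.round(d["centre"],4),"hole frame mm",(F.T@(np.array(d["centre"])-BH)*1000).round(1),round(d["score"],2))
cv2.imwrite("pics/f.png",np.hstack(ims))
E
```

```text
t 12.3 tip in hole frame mm [-104.1   -1.1  118.6] F hole frame [-0.8  0.8 -0.2] tilt mrad [ 2.  5. -1.] w 0.04737887444269435
side pred collar-bottom, head top if home [[195.0, 214.0], [225.0, 185.0]]
side pin_shoulder [ 0.6325 -0.2023  0.104 ] hole frame mm [ 3.8  1.2 16.1] 0.83
side pin_grip [ 0.6168 -0.1998  0.1262] hole frame mm [ 0.2 -0.4 43.1] 0.7
side carriage_hole [ 0.6343 -0.2009  0.0978] hole frame mm [ 2.1  3.  10. ] 0.76
side straight_grip [0.4754 0.1234 0.1199] hole frame mm [-196.3  276.   140.5] 0.82
top pred collar-bottom, head top if home [[201.0, 199.0], [210.0, 218.0]]
top pin_shoulder [ 0.6322 -0.2016  0.1019] hole frame mm [ 2.4  1.8 14.5] 0.54
top pin_grip [ 0.6186 -0.2002  0.1278] hole frame mm [ 2.6 -0.4 43.7] 0.87
top carriage_hole [ 0.6297 -0.2009  0.0981] hole frame mm [-1.7  1.8 12.3] 0.91
```

View pics/f.png

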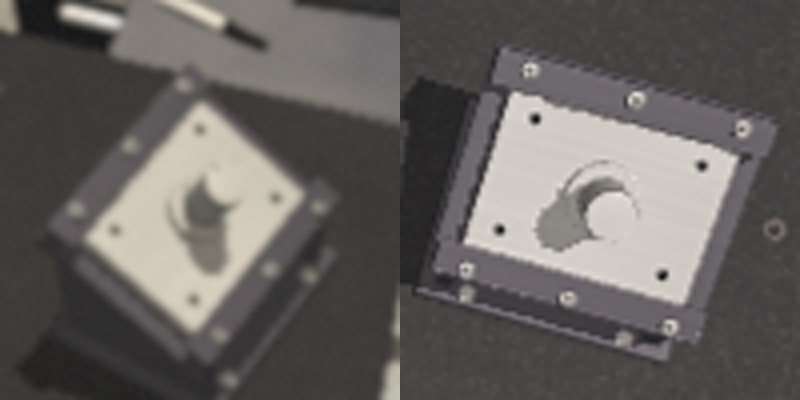

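The picture shows the pin square in the hole, with its head top at (225,185) in the side crop and (210,218) in the top crop, exactly as predicted for fully home. The plate has moved about 6.9 mm into line, and the straight pin is untouched.

```bash
python3 -c "
from bench import robot
print(robot.close_job())"
```

```text
the job is handed in; nothing more can be done
None
```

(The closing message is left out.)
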